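# Clear the jammed ball chute into the scoop tray

## Robot

A 7-joint arm with a two-finger parallel gripper is mounted at the origin on the work surface. World frame = base frame: x ahead of the robot, y to its left, z up, the work surface at z = 0. Lengths are in m, angles in rad, forces in N, time in s.
With the tool pointing down it reaches from about 0.425 to 0.95 m from the base axis. Payload 4.7 kg.
Tool frame: the origin (TCP) lies between the finger pads; the fingertips stand 25 mm ahead of it and the grasp point (between the pads) lies 6 mm ahead of it; x points along the fingers, z is the direction in which the jaws open and shut, and the axes are right-handed (so a half turn about x gives the same grasp; the last joint's range is limited). The gripper opens to 85 mm and grips with 20 to 120 N. Pads are 22 mm wide; open, the fingers measure 114 mm over their backs; the gripper's body (76 mm by 85 mm) begins 54 mm behind the grasp point. The pads swing forward as they close: fully open they stand 13 mm farther back than shut.
Start: joints at [-1.353, 0.469, -0.049, 1.532, 0.024, 1.141, -0.082], TCP at [0.165, 0.655, 0.222] pointing down, gripper open.
Joint ranges: [-2.59, 2.59], [-0.33, 1.99], [-1.39, 1.29], [0.1, 2.45], [-1.04, 4.18], [0.21, 1.99], [-2.66, 2.66]. Speed limits (rad/s): [2.57, 2.57, 3.14, 3.14, 3.14, 3.14, 3.14].

## Interface

Orientations are given as a 3x3 rotation matrix whose columns are the frame's x, y, z axes.
In Python, from rig import * gives the robot as it stands. Calls block until the motion is done:
- movep(position, orientation): joint-space move of the TCP to a pose.
- move_l(position, attitude=None, feed=0.15, until_force=None): straight line of the TCP; attitude=None keeps the orientation; feed is the mean speed in m/s. With until_force (N) it stops when the force on the tool has changed by that much, and returns True; else False.
- move_joints(angles): joint-space move.
- command_gripper(opening, newtons=None): finger opening in m; newtons is the grip in N (None keeps the last); returns when the fingers have stopped.
- sleep(seconds).
- inverse_kinematics(position, orientation): joint angles nearest the present ones, or None.
- sense(): the state.
- camera(name): name is "side" or "top" or "wrist"; returns (picture, depth): 420x560x3 uint8, red, green, blue; 420x560 float32, m along the optical axis (not along the pixel's ray), 0 where there is no reading.
- camera_params(name): a dict with "K" (3x3 intrinsics, pixels), "position" and "rotation" of the camera in the world; the wrist camera has in their place "tool_from_camera" (4x4, takes a point from camera to tool coordinates, whose origin is the TCP and whose axes are the tool frame's). Camera axes: x right, y down, z forward; pixel columns grow to the right and rows downward; lengths in m; the calibration is good to about 2 mm. A picture is of the moment at which its call begins: read the wrist's pose just before it. camera_params takes no time and is no camera call.
A pose or a line that the arm cannot do raises Unreachable and nothing moves.
- finish_job(): hands the job in, once; it reports no verdict.
The state is a dict: "time_s": time; "joint_pos": joint angles; "qd": joint speeds; "joint_efforts": joint torques, N m; "position": TCP position; "tcp_rot": TCP orientation; "wrist_force": force on the tool from outside, world axes, zero at the start; "ft_torque": the same for the moment, N m; "finger_gap": finger opening in m.
Only numpy, scipy, OpenCV 4.12 (cv2) and the standard library are available. Lean on these libraries where they do the work, as an engineer would, in place of code of your own. Each camera call takes 0.05 s, during which the arm holds its last target. There are 200 camera calls.

## Task

The wooden balls have jammed at the mouth of the sloping chute. Slide the grey scoop tray under the chute's spout so that it will catch them, leave it standing there, then nudge one of the two wedged balls back up the slope so that the jam gives way and all four balls roll out into the tray. Do not lift balls out of the chute, spill none on the bench, and leave the mug and the jar alone.

Things in the scene. Friction and masses are not known exactly. Their poses are not given: they have to be found in the camera images.
- chute: White open-topped sloping chute, fixed on legs, 206 mm wide, 275 mm long. Origin: on its floor in the middle of the mouth (narrow lower opening), 75 mm above the bench. x: up the slope along the floor (0.22 rad above level), y: level, across, z: square to the floor. Side walls 40 mm high, inner faces y=+-97 mm. Legs only at x > 80 mm; bench under mouth and spout is free.
- mouth (a point): Middle of the mouth, the same point as the chute's origin. The mouth is 82 mm wide, between two wall corners at chute x=0, y=+-41 mm; from them 40 mm high walls spread like a funnel up to the side walls, which they meet at x=87 mm. Below the mouth the floor runs on as a spout to x=-30 mm, with 28 mm high walls (inner faces y=+-47 mm) and an open end.
- spout_tip (a point): Middle of the spout's free lower edge, on the spout floor, 30 mm downhill of the mouth and 68 mm above the bench (underside 8 mm lower); balls drop off here.
- ball0_center (a point): Centre of a plain beech ball of 50 mm diameter, about 46 g; at the start wedged at the mouth, on the chute's +y side. It and ball1 lean on each other and on the funnel walls; friction holds them and the queue. Freed balls roll down by themselves and hardly bounce. A ball pushed back only a little tends to jam again; one held 60 mm back for a second lets the others past.
- ball1_center (a point): Centre of a plain beech ball of 50 mm diameter, about 46 g; at the start wedged at the mouth, on the chute's -y side, touching ball0.
- ball2_center (a point): Centre of a plain beech ball of 50 mm diameter, about 46 g; at the start lying behind those two.
- ball3_center (a point): Centre of a plain beech ball of 50 mm diameter, about 46 g; at the start behind ball0, against the +y funnel wall.
- scoop: Grey open-topped scoop tray with a flat handle, loose on the bench, 0.2 kg. Outside 145 mm (x) by 130 mm (y), 50 mm high, walls and floor 5 mm. Origin: centre of the tray's underside (handle not counted), z up. The handle sticks out of the middle of the -x wall to x=-135 mm. The tray fits under the spout with about 10 mm to spare in height.
- handle (a point): Middle of the scoop tray's handle: 105 mm from the tray's centre along -x, 37.5 mm above the bench. The handle is a flat bar, 12 mm thick (tray y), 62 mm long, 25 mm high, from 25 to 50 mm above the bench.
- mug: White mug, 80 mm across and 92 mm high, a bystander on the bench. Origin: centre of its underside.
- glue: White jar with a black cap, 60 mm across and 110 mm high, a bystander. Origin: centre of its underside.
There are look-alikes about, which are no part of the job. What is shaped like the part that bears ball1_center but green is not meant.

How it is judged:
On the way:
1. the scoop tray stands flat on the bench with the spout's end over the inside of it, while all four balls are still in the chute (x of spout_tip in the frame of scoop between -0.03 and 0.066 m and y of spout_tip in the frame of scoop between -0.04 and 0.04 m and height (world z) of scoop below 0.006 m and angle between scoop's own z axis and vertical below 0.08 rad and x of each of ball0_center, ball1_center, ball2_center, ball3_center in the frame of chute above -0.005 m and height (world z) of each of ball0_center, ball1_center, ball2_center, ball3_center above 0.09 m), for 0.3 s.
At the end, for the whole second after the job is handed in: All four balls lie at rest inside the scoop tray (centres within its walls and less than 85 mm above its underside), and the tray stands flat on the bench, still under the spout (spout end -60 to +80 mm along the tray from its centre and within 60 mm sideways) (not (x of ball0_center in the frame of scoop above 0.07 m or x of ball0_center in the frame of scoop below -0.07 m or y of ball0_center in the frame of scoop above 0.062 m or y of ball0_center in the frame of scoop below -0.062 m) and not (x of ball1_center in the frame of scoop above 0.07 m or x of ball1_center in the frame of scoop below -0.07 m or y of ball1_center in the frame of scoop above 0.062 m or y of ball1_center in the frame of scoop below -0.062 m) and not (x of ball2_center in the frame of scoop above 0.07 m or x of ball2_center in the frame of scoop below -0.07 m or y of ball2_center in the frame of scoop above 0.062 m or y of ball2_center in the frame of scoop below -0.062 m) and not (x of ball3_center in the frame of scoop above 0.07 m or x of ball3_center in the frame of scoop below -0.07 m or y of ball3_center in the frame of scoop above 0.062 m or y of ball3_center in the frame of scoop below -0.062 m) and z of each of ball0_center, ball1_center, ball2_center, ball3_center in the frame of scoop below 0.085 m and linear speed of each of ball0, ball1, ball2, ball3 below 0.05 m/s and linear speed of scoop below 0.02 m/s and angle between scoop's own z axis and vertical below 0.08 rad and height (world z) of scoop below 0.006 m and x of spout_tip in the frame of scoop between -0.06 and 0.08 m and y of spout_tip in the frame of scoop between -0.06 and 0.06 m); the robot touches nothing.
It fails at once if a ball drops on the bench beside the scoop tray ((height (world z) of ball0_center below 0.05 m and (x of ball0_center in the frame of scoop above 0.076 m or x of ball0_center in the frame of scoop below -0.076 m or y of ball0_center in the frame of scoop above 0.069 m or y of ball0_center in the frame of scoop below -0.069 m)) or (height (world z) of ball1_center below 0.05 m and (x of ball1_center in the frame of scoop above 0.076 m or x of ball1_center in the frame of scoop below -0.076 m or y of ball1_center in the frame of scoop above 0.069 m or y of ball1_center in the frame of scoop below -0.069 m)) or (height (world z) of ball2_center below 0.05 m and (x of ball2_center in the frame of scoop above 0.076 m or x of ball2_center in the frame of scoop below -0.076 m or y of ball2_center in the frame of scoop above 0.069 m or y of ball2_center in the frame of scoop below -0.069 m)) or (height (world z) of ball3_center below 0.05 m and (x of ball3_center in the frame of scoop above 0.076 m or x of ball3_center in the frame of scoop below -0.076 m or y of ball3_center in the frame of scoop above 0.069 m or y of ball3_center in the frame of scoop below -0.069 m))).
It fails at once if a ball is lifted more than 40 mm off the chute floor (z of any of ball0_center, ball1_center, ball2_center, ball3_center in the frame of chute above 0.065 m).
It fails at once if the mug or the jar is moved more than 30 mm (distance of any of mug, glue from where it was at the start of the episode above 0.03 m).
It also fails if it takes over 67 s, if anything falls off the work surface, if the arm or the gripper's body presses on something with over 40 N, if the wrist force passes 120 N, or if a joint passes its speed limit or range.

## Working session

There is one attempt and no reset: what is moved stays moved. The work goes in short steps, each a Python script; the robot and the scene stay as the last script left them, time stands still between calls to the robot, and variables do not carry over. Pictures are saved under pics/ and viewed, about 8 in all and at most 12, crops included, and the job is handed in when it is done.

```bash
mkdir -p pics; cat > h.py <<'E'
from rig import *
import numpy as np, cv2
def snap(n,f):
    p,d=camera(n); cv2.imwrite(f'pics/{f}.png',p[:,:,::-1]); np.savez(f'pics/{f}.npz',p=p,d=d); return p,d
def ld(f):
    z=np.load(f'pics/{f}.npz'); return z['p'],z['d']
def pts(n,d):
    c=camera_params(n); K=c['K']; v,u=np.indices(d.shape)
    X=np.stack([(u-K[0,2])/K[0,0]*d,(v-K[1,2])/K[1,1]*d,d],-1)
    return X@np.array(c['rotation']).T+np.array(c['position'])
E
python3 - <<'E'
from h import *
a,_=snap('top','t0'); b,_=snap('side','s0')
for n in('top','side'): print(camera_params(n))
print(sense()['time_s'])
E
```

```text
{'K': array([[412.71008275,   0.        , 276.76557432],
       [  0.        , 412.71008275, 211.76889301],
       [  0.        ,   0.        ,   1.        ]]), 'position': array([ 0.48505395, -0.07493406,  0.96134844]), 'rotation': array([[ 0.02314402, -0.9946873 ,  0.10030714],
       [-0.99927962, -0.02603533, -0.02761181],
       [ 0.03007665, -0.09959583, -0.99457331]])}
{'K': array([[440.0332587 ,   0.        , 279.65627232],
       [  0.        , 440.0332587 , 214.26393033],
       [  0.        ,   0.        ,   1.        ]]), 'position': array([ 0.40628597, -0.65981144,  0.81908652]), 'rotation': array([[ 0.96768682, -0.18821212,  0.1678047 ],
       [-0.25197033, -0.74724043,  0.61493308],
       [ 0.00965259, -0.63734444, -0.77051858]])}
0.1
```

View pics/t0.png

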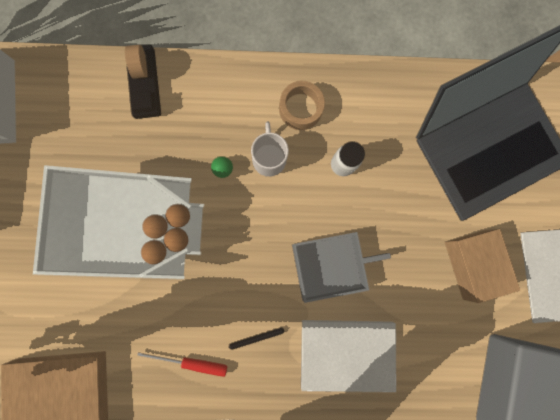

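View pics/s0.png

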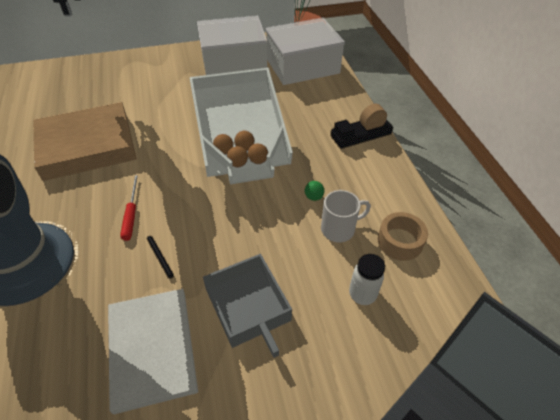

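The top view shows the chute with its spout end at about (202,229) and uphill to the left (+y world). The wedged balls are ball1 (178,215) and ball0 (175,240), with ball2 (155,226) and ball3 (153,252) behind. The scoop is at (330,266) with its handle end at (388,257), the mug at (269,152) and the jar at (348,158).

Look-alikes:
- **Balls:** the green ball at (222,167) is not meant. The brown balls in the chute are the ones I want.
- **Tray:** the grey boxes and white pad at (350,357) are not meant. The tray with a handle at (330,266) is the scoop.

```bash
python3 - <<'E'
from h import *
from scipy.optimize import least_squares
p,d=ld('t0'); P=pts('top',d)
def box(u0,u1,v0,v1):
    m=np.zeros(d.shape,bool); m[v0:v1,u0:u1]=1; return m&(d>0)
print('bench z',np.median(P[300:320,250:290,2]))
# scoop rim+handle
m=box(285,395,225,305)&(P[...,2]>.040)&(P[...,2]<.062)
Q=P[m]; print('n',len(Q),Q[:,2].mean())
m2=box(285,370,225,305)&(P[...,2]>.040)&(P[...,2]<.062)
r=cv2.minAreaRect((P[m2][:,:2]*1000).astype(np.float32)); print('rim rect',r)
mh=box(372,395,235,275)&(P[...,2]>.035)&(P[...,2]<.062)
print('handle',P[mh].mean(0),np.ptp(P[mh],axis=0), mh.sum())
# balls
hsv=cv2.cvtColor(p,cv2.COLOR_RGB2HSV)
for n,(u,v) in dict(b0=(175,240),b1=(178,215),b2=(155,226),b3=(153,252)).items():
    vv,uu=np.indices(d.shape); q=P[((uu-u)**2+(vv-v)**2<81)&(d>0)]
    s=least_squares(lambda c:np.linalg.norm(q-c,axis=1)-.025,q.mean(0)-[0,0,.02],loss='soft_l1',f_scale=.002); print(n,s.x.round(4),np.abs(s.fun).mean().round(4))
# chute floor plane
q=P[box(90,140,185,260)]; A=np.c_[q[:,:2],np.ones(len(q))]; c=np.linalg.lstsq(A,q[:,2],rcond=None)[0]; print('floor',c,'tilt',np.arctan(np.hypot(*c[:2])),'dir',np.degrees(np.arctan2(c[1],c[0])))
# wall tops: points >28mm above floor
h=(P[...,2]-P[...,:2]@c[:2]-c[2])
m=box(30,215,160,285)&(h>.03)&(h<.05)&(np.max(p,2)-np.min(p,2)<40)
r=cv2.minAreaRect((P[m][:,:2]*1000).astype(np.float32)); print('walls',r,cv2.boxPoints(r).round())
sp=box(185,212,200,260)&(abs(h)<.006)
q=P[sp]; print('spout floor',len(q),q.min(0),q.max(0))
for n,b in dict(mug=(250,290,130,178),jar=(330,368,138,178)).items():
    q=P[box(*b)&(P[...,2]>.08)]; print(n,q.mean(0),q[:,2].max())
cv2.imwrite('pics/c1.png',cv2.resize(p[150:310,130:400,::-1],None,fx=2.9,fy=2.9,interpolation=cv2.INTER_CUBIC))
E
```

```text
bench z 0.0007132346003422274
n 818 0.04983892642543271
rim rect ((461.0402526855469, -230.10108947753906), (130.0875701904297, 163.64730834960938), 11.92952823638916)
handle [ 0.48311701 -0.33229052  0.04997027] [0.01844333 0.04087557 0.01388737] 108
b0 [0.5094 0.1086 0.1046] 0.001
b1 [0.5598 0.1074 0.1047] 0.001
b2 [0.5349 0.1499 0.1139] 0.001
b3 [0.483  0.1505 0.1139] 0.0011
floor [0.00595161 0.22302568 0.05219086] tilt 0.21951009877084723 dir 88.47138076851172
walls ((536.518798828125, 204.71466064453125), (295.8825988769531, 206.30996704101562), 88.64817810058594) [[430.  59.]
 [636.  54.]
 [643. 350.]
 [437. 355.]]
spout floor 599 [0.48623451 0.063123   0.06577987] [0.59492326 0.09811158 0.07936814]
mug [ 0.7078755  -0.07875621  0.09012952] 0.09640614876863052
jar [ 0.69707188 -0.2519859   0.10579753] 0.11614647641592646
```

View pics/c1.png

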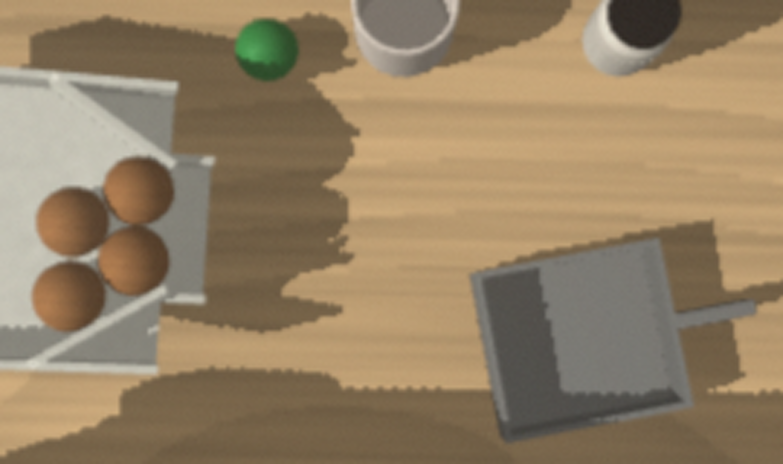

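The crop confirms the choice: the brown balls, and the handled tray. Sizes agree with the description (tray 130 mm wide, rim z 0.050, chute 206 mm wide, tilt 0.2195, balls about 50 mm apart). Next I grasp the handle and slide the tray.

```bash
cat >> h.py <<'E'
def down(a):  # tool down, jaw (z) along angle a
    x=np.array([0,0,-1.]); z=np.array([np.cos(a),np.sin(a),0]); return np.c_[x,np.cross(z,x),z]
CA=np.radians(88.6); U=np.array([np.cos(CA),np.sin(CA),0]); V=np.array([-U[1],U[0],0])
TIP=np.array([.533,.061,0]); MOUTH=TIP+.0293*U
def chute(x,y,h): # chute floor x,y -> world point h vertically above floor
    return MOUTH+U*x*np.cos(.22)+V*y+[0,0,.075+x*np.sin(.22)+h]
E
python3 - <<'E'
from h import *
g=np.array([.481,-.3235,.0435]); a=np.radians(11.9); b=np.radians(-1.4)
T=TIP-.035*U; e=T-.105*U; e[2]=.0435; print('end',e)
best=None
for k in (0,np.pi):
    q=[inverse_kinematics(x,down(t+k)) for x,t in((g,a),(e,b))]; print(k,[None if i is None else i.round(2) for i in q])
    if all(i is not None for i in q):
        s=max(abs(i[6]) for i in q)
        if best is None or s<best[0]: best=(s,k)
k=best[1]
s=sense(); move_l(np.array(s['position'])+[0,0,.1],feed=.3)
movep(g+[0,0,.12],down(a+k)); move_l(g,feed=.15)
p,_=snap('wrist','w1')
command_gripper(0,40); print(sense()['finger_gap'])
move_l(e,down(b+k),feed=.1); s=sense(); print(s['time_s'],s['position'],s['wrist_force'],s['finger_gap'],k)
snap('top','t1'); snap('side','s1')
E
```

```text
end [ 0.5295795  -0.07895821  0.0435    ]
0 [array([-0.  ,  0.63,  0.72,  1.95, -0.59,  0.78,  1.26]), array([-0.53,  0.61,  0.82,  2.06, -0.65,  0.75,  0.67])]
3.141592653589793 [array([-0.22,  0.83,  1.11,  1.96, -0.93,  0.97, -1.58]), array([-0.7 ,  0.77,  1.11,  2.06, -0.91,  0.91, -2.24])]
-7.713841875618117e-05
8.6083 [ 0.52947265 -0.07940265  0.04354568] [0.20791903 0.25115556 0.12430704] -0.0002035125450467299 0
```

View pics/s1.png

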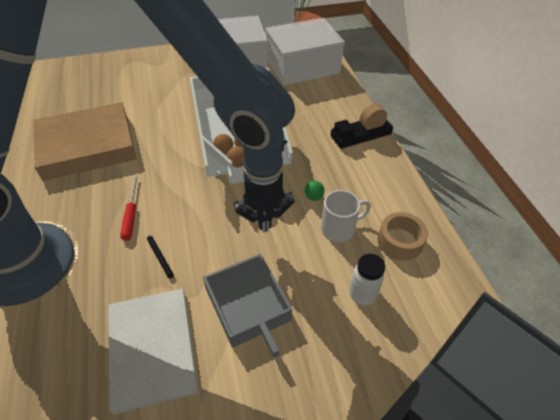

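Missed: the gap reads 0, and the tray still lies at (248,300) in the side view. I'll look at the wrist picture taken before closing.

View pics/w1.png

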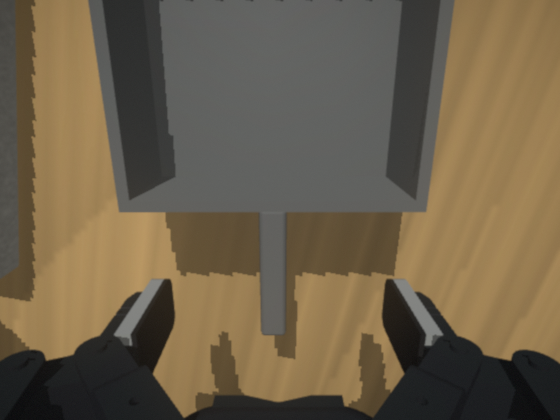

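```bash
python3 - <<'E'
from h import *
p,d=ld('t1'); P=pts('top',d); p0,d0=ld('t0'); P0=pts('top',d0)
for Q in (P0,P):
    m=np.zeros(d.shape,bool); m[225:305,285:400]=1; m&=(Q[...,2]>.040)&(Q[...,2]<.062); X=Q[m]
    hd=X[(X[:,1]<-.315)]; print(len(X),X.mean(0),'handle',hd.mean(0),np.polyfit(hd[:,1],hd[:,0],1),hd.min(0),hd.max(0))
    print(cv2.minAreaRect((X[X[:,1]>-.29][:,:2]*1000).astype(np.float32)))
E
```

```text
818 [ 0.46081872 -0.24430735  0.04983893] handle [ 0.4833772  -0.33342856  0.04991314] [-0.20468762  0.4151285 ] [ 0.47325819 -0.35358402  0.04020893] [ 0.49166253 -0.31515682  0.0540963 ]
((459.14337158203125, -221.12278747558594), (130.0875701904297, 145.29432678222656), 11.92952823638916)
828 [ 0.46033918 -0.24359673  0.04975109] handle [ 0.48337392 -0.33410634  0.05023267] [-0.21692375  0.41089832] [ 0.47321871 -0.35325217  0.04307438] [ 0.49164248 -0.31556691  0.05456252]
((459.1454772949219, -221.09085083007812), (130.0822296142578, 145.45809936523438), 11.945887565612793)
```

```bash
python3 - <<'E'
from h import *
p,d=ld('w1'); c=camera_params('wrist'); K=c['K']; T=np.array(c['tool_from_camera']); print(K[0,0],T.round(3))
for n,(u,v) in dict(handle_top=(273,225),handle_mid=(273,270),handle_end=(272,325),rimL=(130,207),rimR=(418,207),padL=(160,290),padR=(398,290),floor=(273,150),bench=(330,380)).items():
    z=d[v,u]; X=T@np.array([(u-K[0,2])/K[0,0]*z,(v-K[1,2])/K[1,1]*z,z,1]); print(n,X[:3].round(4))
print(sense()['position'],sense()['finger_gap'])
E
```

```text
364.08432422780373 [[-0.    -0.313  0.95  -0.152]
 [ 0.    -0.95  -0.313  0.081]
 [ 1.     0.     0.     0.001]
 [ 0.     0.     0.     1.   ]]
handle_top [-0.0059  0.0255 -0.0011]
handle_mid [-0.0053  0.0037 -0.0012]
handle_end [-0.0074 -0.0238 -0.0018]
rimL [-0.0073  0.0341 -0.0608]
rimR [-0.0061  0.0337  0.0599]
padL [-0.0352  0.0113 -0.042 ]
padR [-0.0349  0.0111  0.0448]
floor [ 0.0392  0.0506 -0.0016]
bench [ 0.045  -0.1051  0.0361]
[ 0.52950923 -0.07923878  0.0435341 ] -6.143702302776317e-05
```

The tray never moved even though the reported path went right through it, and the pads look farther back than described. I'll measure where the fingertips really are in the wrist depth, with the hand open and shut.

```bash
cat >> h.py <<'E'
def wpts(d):
    c=camera_params('wrist'); K=c['K']; T=np.array(c['tool_from_camera']); v,u=np.indices(d.shape)
    X=np.stack([(u-K[0,2])/K[0,0]*d,(v-K[1,2])/K[1,1]*d,d],-1); return X@T[:3,:3].T+T[:3,3]
E
python3 - <<'E'
from h import *
_,d1=ld('w1'); _,d2=snap('wrist','w2')
for d in (d1,d2):
    X=wpts(d); m=(d>0)&(d<.15)&(abs(X[...,1])<.03)&(abs(X[...,2])<.075)
    q=X[m]; print(m.sum(), 'min',q.min(0).round(4),'max',q.max(0).round(4))
    for lo in np.arange(-.08,.03,.01):
        b=q[(q[:,0]>=lo)&(q[:,0]<lo+.01)]
        if len(b): print(lo.round(3),len(b),'y',b[:,1].min().round(3),b[:,1].max().round(3),'z',b[:,2].min().round(3),b[:,2].max().round(3))
print(sense()['position'],sense()['time_s'])
E
```

```text
34207 min [-0.0966 -0.0117 -0.0738] max [-0.0222  0.0189  0.0749]
-0.08 11072 y -0.008 0.017 z -0.074 0.075
-0.07 2851 y -0.0 0.015 z -0.072 0.074
-0.06 2514 y -0.011 0.012 z -0.056 0.057
-0.05 2277 y -0.012 0.012 z -0.056 0.058
-0.04 1834 y -0.011 0.012 z -0.056 0.058
-0.03 729 y -0.011 0.012 z -0.054 0.056
38045 min [-0.0966 -0.0133 -0.0571] max [-0.0169  0.0191  0.0589]
-0.08 7518 y -0.01 0.019 z -0.049 0.05
-0.07 9235 y -0.012 0.015 z -0.041 0.043
-0.06 3274 y -0.013 0.015 z -0.034 0.034
-0.05 1261 y -0.011 0.013 z -0.016 0.017
-0.04 1052 y 0.006 0.012 z -0.013 0.014
-0.03 849 y 0.006 0.012 z -0.013 0.014
-0.02 165 y 0.007 0.012 z -0.012 0.014
[ 0.52953867 -0.07924423  0.04354181] 8.7583
```

View pics/w2.png

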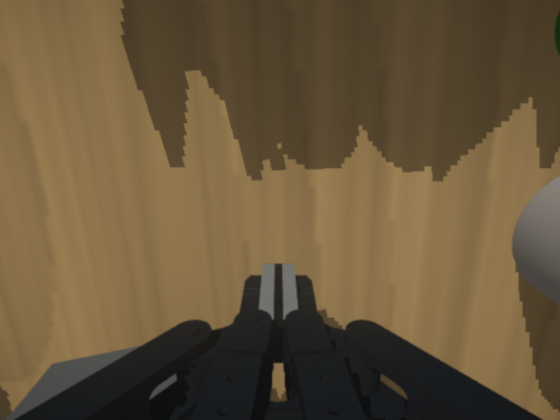

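The wrist view shows shut tips at (280,265). By depth they lie about 17 mm *behind* the reported TCP, not 25 mm ahead of it, so the fingers passed over the tray. I'll confirm by lightly touching the free bench here.

```bash
python3 - <<'E'
from h import *
s=sense(); p=np.array(s['position']); 
move_l([p[0],p[1],.0],feed=.1)
try: print(move_l([p[0],p[1],-.035],feed=.03,until_force=4))
except Exception as e: print(repr(e))
s=sense(); print(s['position'],s['wrist_force'],s['time_s'])
move_l([p[0],p[1],.05],feed=.2)
E
```

```text
True
[ 0.52989628 -0.07919114 -0.00909346] [-0.03900287  0.31552819  6.71242538] 9.875
```

Contact came at TCP z = -0.009, so the tips sit 9 mm behind the TCP. That is a 34 mm offset along the tool axis from the stated geometry. I'll correct for it and grasp again.

```bash
echo 'OFF=.034  # real fingertips are this much farther back than stated' >> h.py; python3 - <<'E'
from h import *
z=.0435-OFF
g=np.array([.481,-.3235,z]); a=np.radians(11.9); b=np.radians(-1.4)
e=TIP-.14*U; e[2]=z
p=np.array(sense()['position']); move_l([p[0],p[1],.14],feed=.3)
command_gripper(.085)
movep(g+[0,0,.10],down(a)); move_l(g,feed=.15)
command_gripper(0,40); gp=sense()['finger_gap']; print('gap',gp,sense()['time_s'])
if gp>.006:
    move_l(e,down(b),feed=.1); s=sense(); print(s['time_s'],s['position'],s['wrist_force'],s['finger_gap'])
    snap('top','t2'); snap('side','s2')
E
```

```text
gap 0.011380221655189737 14.025
16.6667 [ 0.52945164 -0.07827894  0.00975421] [-0.58950101 -3.4385721   6.11016684] 0.011342880127930088
```

View pics/s2.png

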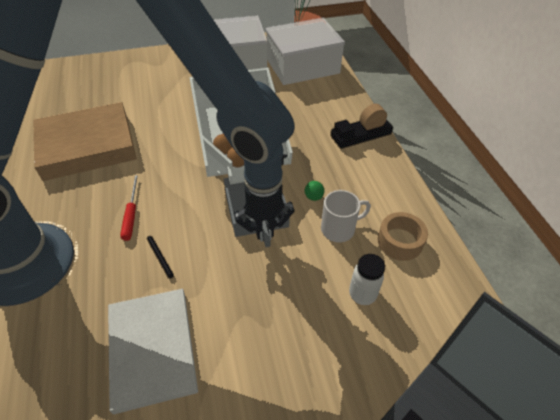

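The handle is gripped (gap 11.4 mm) and the tray followed to under the spout. I'll release, move aside and measure.

```bash
python3 - <<'E'
from h import *
p=np.array(sense()['position']); command_gripper(.085); move_l([p[0],p[1],.15],feed=.25); movep([.5,-.28,.25],down(np.radians(-1.4))); sleep(.1)
pic,d=snap('top','t3'); P=pts('top',d); print(sense()['time_s'])
X=P[180:300,190:330].reshape(-1,3); X=X[(X[:,2]>.042)&(X[:,2]<.056)&(X[:,1]<.055)&(X[:,1]>-.115)]
hd=X[X[:,1]<-.06]; print('handle',hd.mean(0),hd.min(0),hd.max(0)); r=cv2.minAreaRect((X[X[:,1]>-.045][:,:2]*1000).astype(np.float32)); print(r)
for n,(u,v) in dict(b0=(175,240),b1=(178,215),b2=(155,226),b3=(153,252)).items():
    vv,uu=np.indices(d.shape); q=P[((uu-u)**2+(vv-v)**2<49)&(d>0)]; print(n,q[:,:2].mean(0).round(4),q[:,2].max().round(4))
cv2.imwrite('pics/c3.png',cv2.resize(pic[150:310,30:310,::-1],None,fx=2.8,fy=2.8))
E
```

```text
19.2333
handle [ 0.53055217 -0.08470827  0.05022085] [ 0.52493601 -0.10851948  0.04469438] [ 0.5365963  -0.06001483  0.05414911]
((532.3614501953125, 4.915519714355469), (130.9827117919922, 99.76728057861328), 0.0031247648876160383)
b0 [0.507  0.1045] 0.1321
b1 [0.5574 0.1009] 0.1327
b2 [0.5336 0.1433] 0.1411
b3 [0.4822 0.1445] 0.1416
```

View pics/c3.png

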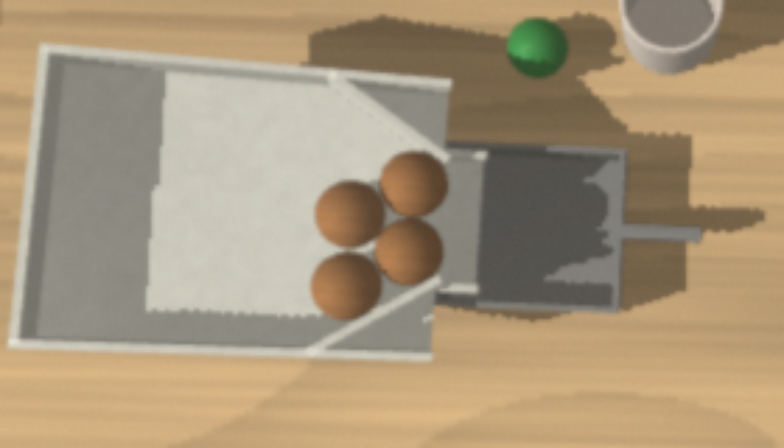

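The tray is at about (0.5325, 0.0265), aligned with the chute, with the spout tip 35 mm ahead of its centre and central. All four balls are still wedged. In the crop the tray handle ends at (700,235), the spout edge is at (480,220), ball1 at (414,184) and ball0 at (409,250).

Next I push ball1 up along its funnel wall with the closed fingers and hold it there.

```bash
cat >> h.py <<'E'
B1=np.array([.5598,.1074,0]); D=U*.84*.976-V*.54; D/=np.linalg.norm(D); L=np.array([D[1],-D[0],0])
def F(s,lat=.003,h=.003):
    f=B1-D*s+L*lat; f[2]=0; xc=(f-MOUTH)@U; f[2]=.075+xc*np.tan(.22)+h; return f
E
python3 - <<'E'
from h import *
a=np.arctan2(D[1],D[0])-np.pi/2
S,E=F(.06),F(-.0285); print(S,E,np.degrees(a))
c=[]
for k in(0,np.pi):
    q=[inverse_kinematics(x,down(a+k)) for x in(S,E)]; print([None if i is None else i.round(2) for i in q])
    if all(i is not None for i in q): c.append((max(abs(i[6]) for i in q),k))
R=down(a+min(c)[1])
command_gripper(0); movep(S+[0,0,.12],R); move_l(S,feed=.15); print(sense()['wrist_force'])
snap('side','s4')
move_l(E,feed=.06); sleep(1.0); s=sense(); print(s['time_s'],s['position'],s['wrist_force'])
snap('side','s5'); snap('top','t5')
ab=[cv2.imread(f'pics/{n}.png')[40:300,150:380] for n in('s4','s5')]; cv2.imwrite('pics/c5.png',cv2.resize(np.hstack(ab),None,fx=1.7,fy=1.7))
E
```

```text
[0.52804599 0.05640311 0.07039324] [0.57851799 0.12909992 0.08692056] -34.77150192343476
[array([-0.92,  0.65,  1.03,  2.06, -0.74,  0.87, -0.07]), array([-1.  ,  0.72,  1.05,  1.9 , -0.76,  0.98, -0.2 ])]
[array([-0.48,  0.44,  0.38,  2.03, -0.25,  0.71,  2.59]), array([-0.59,  0.51,  0.41,  1.88, -0.27,  0.81,  2.49])]
[-0.15866899 -0.1135443   0.6291038 ]
24.9417 [0.57850487 0.12906124 0.08692373] [-0.02350621 -0.08545028  0.04932738]
```

View pics/c5.png

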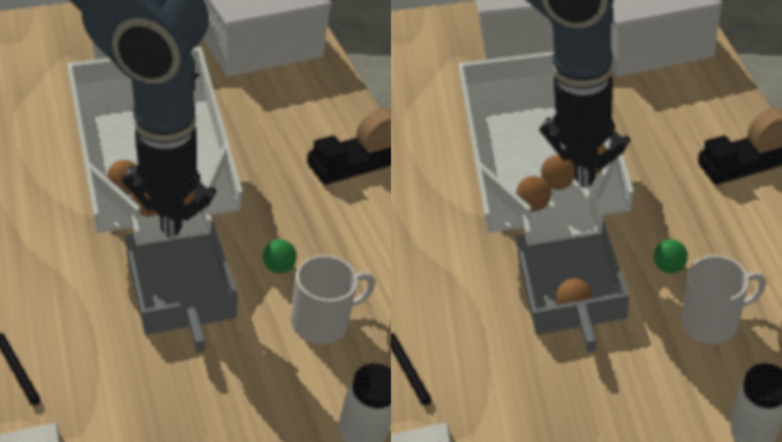

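The left half is before the push, the right half after. Ball0 dropped into the tray at (574,292), while ball3 (533,192) and ball2 (558,172) bridge between the funnel wall and my finger. I'll push ball1 further so the bridge loses its support.

```bash
python3 - <<'E'
from h import *
e=F(-.0475); move_l(e,feed=.08); move_l(e+U*.035+[0,0,.035*np.tan(.22)],feed=.08); sleep(1.0)
s=sense(); print(s['time_s'],s['wrist_force'])
snap('side','s6'); p,_=snap('top','t6')
cv2.imwrite('pics/c6.png',cv2.resize(np.hstack([cv2.imread('pics/s6.png')[40:260,150:350],cv2.imread('pics/t6.png')[120:340,60:300]]),None,fx=1.75,fy=1.75))
E
```

```text
27.0333 [-22.80689103 -11.33515888   7.37370221]
```

View pics/c6.png

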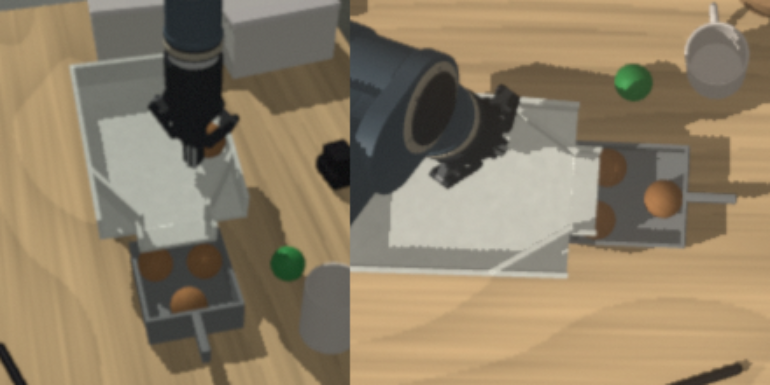

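Three balls are in the tray, at (155,265), (203,263) and (188,300) in the left half. Ball1 is held at the side wall at (215,140). I'll let it down slowly against the finger to near the mouth, so it leaves slowly, then lift the finger clear.

```bash
python3 - <<'E'
from h import *
move_l(F(-.0475),feed=.06); move_l(F(.005),feed=.06); sleep(.3)
snap('side','s7a')
e=F(.005); move_l(e+[0,0,.1],feed=.2); sleep(.5)
movep([.5,-.25,.28],down(np.radians(-1.4))); sleep(.8); s=sense(); print(s['time_s'],s['wrist_force'])
snap('side','s7'); p,d=snap('top','t7'); P=pts('top',d)
hsv=cv2.cvtColor(p,cv2.COLOR_RGB2HSV)
cv2.imwrite('pics/c7.png',cv2.resize(np.hstack([cv2.imread('pics/s7.png')[40:260,150:350],cv2.imread('pics/t7.png')[120:340,60:300]]),None,fx=1.75,fy=1.75))
E
```

```text
32.6083 [-0.26608793 -0.27599978 -0.44562755]
```

View pics/c7.png

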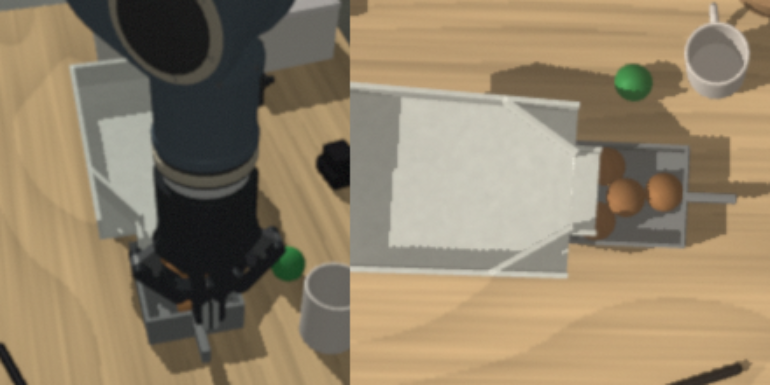

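The chute is empty and all four balls are in the tray, with one at (627,197) riding between the others. I'll check heights and tray pose.

```bash
python3 - <<'E'
from h import *
from scipy.optimize import least_squares
sleep(.5); p,d=snap('top','t8'); P=pts('top',d); vv,uu=np.indices(d.shape)
for u,v in((627,197),(665,192)):
    u=60+(u-350)/1.75; v=120+v/1.75; q=P[((uu-u)**2+(vv-v)**2<40)&(d>0)]
    s=least_squares(lambda c:np.linalg.norm(q-c,axis=1)-.025,q.mean(0)-[0,0,.02],loss='soft_l1',f_scale=.002); print(s.x.round(4),np.abs(s.fun).mean().round(4),q[:,2].max())
q=P[200:260,200:265].reshape(-1,3); q=q[(abs(q[:,0]-.545)<.08)&(q[:,1]<.055)]; print('zmax in tray',np.percentile(q[:,2],99.5))
X=P[180:300,190:330].reshape(-1,3); X=X[(X[:,2]>.042)&(X[:,2]<.056)]; hd=X[(X[:,1]<-.06)&(X[:,1]>-.16)]; print('handle',hd.mean(0),hd.min(0))
r=X[(X[:,1]<-.03)&(X[:,1]>-.06)]; print('rear rim x',r[:,0].min(),r[:,0].max())
p7,_=ld('t7'); print('motion',np.abs(p7[180:260,190:265].astype(int)-p[180:260,190:265]).mean())
for n,b in dict(mug=(250,290,130,178),jar=(330,368,138,178)).items():
    v=P[b[2]:b[3],b[0]:b[1]].reshape(-1,3); print(n,v[v[:,2]>.08].mean(0))
print(sense()['time_s'])
E
```

```text
[0.5278 0.0321 0.0429] 0.001 0.07429304291028915
[ 0.5373 -0.0165  0.0305] 0.0011 0.058770093367188525
zmax in tray 0.07009983617964867
handle [ 0.53061727 -0.08534826  0.05029989] [ 0.52490085 -0.10868636  0.04405894]
rear rim x 0.4668173531279064 0.5951485555051319
motion 0.9260555555555555
mug [ 0.7037878  -0.07900942  0.10785592]
jar [ 0.69464669 -0.24978879  0.11500441]
33.2583
```

```bash
python3 -c "
from rig import *
finish_job()"
```

```text
the job is handed in; nothing more can be done
```

The job is handed in at about 33 s: all four balls are in the scoop tray, none were spilled, and no ball was lifted out of the chute.

**What I did:** I slid the tray by its handle to under the spout. Then I pushed ball1 up along its funnel wall with closed fingers. Ball0 dropped out first. Ball2 and ball3 briefly bridged between the funnel wall and my finger, so I pushed further and they rolled out too. Finally I let ball1 down slowly.

**Last checks:**
- **Tray:** it had not shifted since I placed it, with the spout tip about 35 mm ahead of its centre and central.
- **Balls:** the highest ball centre is about 43 mm above the bench, and one ball rests between the others. The picture shows no visible motion.
- **Robot:** it was clear of everything.
- **Mug and jar:** the jar's top measured about 3 mm from its starting point. The mug reading was 4 mm off in position with a height 18 mm too large, probably arm pixels in the box. In the last picture the mug still stands in place.

**What disagreed:** the fingertips are about 34 mm farther back than stated (bench touch). My first grasp therefore closed above the handle and touched nothing; I corrected for the offset and grasped again. Wrist depth alone had suggested about 42 mm, and I used the touch value. Pushing ball1 against the side wall gave about 26 N at the wrist, within the limits.

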